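# Raise the capping head by one turn and clamp it

## Robot

A 6-joint arm with a two-finger parallel gripper is mounted at the origin on the work surface. World frame = base frame: x ahead of the robot, y to its left, z up, the work surface at z = 0. Lengths are in m, angles in degrees, forces in N, time in s.
With the tool pointing down it reaches from about 0.375 to 0.9 m from the base axis. Payload 3.1 kg.
Tool frame: the origin (TCP) lies on the centre line of the jaws, within the pads' length; the fingertips stand 25 mm ahead of it and the grasp point (between the pads) lies 6 mm ahead of it; y points along the fingers, x is the direction in which the jaws open and shut, and the axes are right-handed (so a half turn about y gives the same grasp; the last joint's range is limited). The gripper opens to 87 mm and grips with 3 to 60 N. Pads are 19 mm wide; open, the fingers measure 117 mm over their backs; the gripper's body (75 mm by 190 mm) begins 51 mm behind the grasp point.
Start: joints at [-87.004, 30.224, 82.088, -0, 67.689, -10.227], TCP at [0.143, -0.608, 0.248] pointing down, gripper open.
Joint ranges: [-176.69, 176.69], [-43.24, 126.21], [12.49, 139.97], [-82, 262], [0, 151.66], [-163.58, 163.58]. Speed limits (degrees/s): [159.86, 159.86, 180, 180, 180, 180].

## Interface

Orientations are given as a 3x3 rotation matrix whose columns are the frame's x, y, z axes.
In Python, from rig import * gives the robot as it stands.
- The arm moves only by the tool play_rows, never from a script. Its argument "commands" is a list of rows, each a list of 2 entries, a list of its own where there are three numbers: the shift along the world's x, y, z in m, then the turn, a rotation vector about the world's x, y, z in rad. A call has 1 to 10 rows; each row is the pose to reach, as a shift and turn from the pose commanded when the call began; what a row does not reach only later rows make up. A row lasts 1/8 s, in which the tool goes at most 62.5 mm and 10.7 degrees, less where a joint would pass 70% of its speed; a pose out of reach is approached as far as the arm can. A call with a gripper value outside its range is refused whole. "gripper" is the finger opening in m, from 0 to 0.087, set as the call begins (left out, the last holds). The fingers move at their own pace and stop on an object; the grip force is fixed at half the most. Time passes only in rows, so rows that repeat a pose let the fingers close. It gives the time, the measured TCP pose, the force and the opening at its end, in the units of the state.
- read_state(): the state, without advancing time (a new reading comes with each control period).
- capture(name): name is "scene" or "top" or "wrist"; returns a dict with "frame" (400x640x3 uint8, red, green, blue), "depth" (400x640 float32, m along the optical axis (not along the pixel's ray), 0 where there is no reading), "mtx" (3x3 intrinsics, pixels), "cam_to_world" (4x4, takes a point from camera to world coordinates); the wrist camera has in their place "hand_eye" (4x4, takes a point from camera to tool coordinates, whose origin is the TCP and whose axes are the tool frame's). Camera axes: x right, y down, z forward; pixel columns grow to the right and rows downward; lengths in m; the calibration is good to about 2 mm. A picture is of the moment at which its call begins: read the wrist's pose just before it.
- hand_in(): hands the job in, once; it reports no verdict.
The state is a dict: "time_s": time; "joint_positions": joint angles; "qvel": joint speeds; "tau": joint torques, N m; "position": TCP position; "tcp_rot": TCP orientation; "force": force on the tool from outside, world axes, zero at the start; "moment": the same for the moment, N m; "opening": opening from 0.0 (shut) to 1.0 (fully open).
Only numpy, scipy, OpenCV 4.12 (cv2) and the standard library are available. Lean on these libraries where they do the work, as an engineer would, in place of code of your own. Each camera call takes 0.05 s, during which the arm holds its last target. There are 200 camera calls.

## Task

The next batch comes in slightly taller jars, so the head of the bench capping machine must go up by one turn of its screw: with a fingertip push the hand wheel on top round by its upright handle through exactly one full turn clockwise (seen from above), so that the handle ends where it began. Then gently press the clamp lever at the side of the head down to its stop to lock the head. Only push, grip nothing, leave the jars and everything else standing where they are, and finish clear of the machine.

Things in the scene. Friction and masses are not known exactly. Their poses are not given: they have to be found in the camera images.
- capper: Bench capping machine, fixed to the table: base plate 290 x 260 x 28 mm, two columns, a top plate (70 x 180 mm, top at 239 mm) with a flat hand wheel on it, a white head on the columns (113 to 159 mm up) with a motor drum in front (top 208 mm). A clockwise turn lifts the head 4 mm. Origin on the table under the wheel's axis; x to the machine's back (away from its motor), y to the clamp lever's side.
- hub (a point): Centre of the hand wheel on its vertical axis, at mid-height of the rim, 270 mm above the table. The rim is a ring of mean radius 70 mm and 16 mm thick (top at 278 mm) with three spokes; the hub cap rises to 286 mm. The wheel does not change height as it turns.
- handle: Upright revolving handle of the hand wheel: black, round, 53 mm high and 18 to 23 mm wide, standing on the rim at the end of one spoke, 70 mm from the wheel's axis. Origin at its mid-height (309.5 mm above the table; underside 283.5 mm, top 336.5 mm). It spins freely about its own axis, so its yaw means nothing.
- wheel (a joint): Angle of the hand wheel in rad, growing clockwise as seen from above; one turn is 6.283. It starts anywhere between -2.5 and 2.5; at 0 the handle is at the -x side of the capper's frame. Friction holds the wheel where it is left (about 3.6 N at the handle moves it, a little more when faster) and there is no stop within reach.
- clamp (a joint): Angle of the clamp lever in rad: 0 = level, on its stop, head clamped; it starts slack, raised 0.5 to 0.8 above level. Friction holds it where it is left; about 3 to 4 N at the thumb pad moves it.
- clamp_pad: Flat black cushioned thumb pad (34 mm along the lever, 28 mm across, 20 mm thick; gives about 1 mm per 3 to 4 N) at the end of the clamp lever, 100 mm from the lever's pivot, origin at its centre; the lever is a level-axis steel rod 11 mm thick that sticks out sideways (+y of the capper) and upward, and swings in the upright plane through pivot and pad.
- clamp_pivot (a point): Pivot of the clamp lever on the side of the head, about 136 mm above the table (rises with the head by 4 mm a turn).
- jar_nest: Bystander: clear round jar with a gold screw cap, 36 mm wide, 41 mm high, loose; origin at the centre of its underside. Stands under the chuck.
- jar_base: Bystander: clear round jar with a gold screw cap, 36 mm wide, 41 mm high, loose; origin at the centre of its underside. Stands on the base plate on the lever's side.
- jar_table: Bystander: open clear jar, 36 mm wide, about 38 mm high, loose on the table; origin at the centre of its underside.
- cap_base: Bystander: loose gold cap, 37 mm wide, 12 mm high, on the base plate on the side away from the lever; origin at the centre of its underside.
- spray: Bystander: clear bottle, 60 mm wide, 170 mm high, loose on the table; origin at the centre of its underside.
- liner_box: Bystander: small cardboard box of paper liners, 70 x 100 x 46 mm, loose on the table; origin at the centre of its underside.
- tin: Bystander: round steel tin, 75 mm wide, 70 mm high, loose on the table behind the machine; origin at the centre of its underside.

How it is judged (in metres and radians):
On the way, in this order (a step that is already met when the one before it is completed fails the run):
1. the hand wheel has been pushed exactly one turn clockwise while the clamp lever is still slack (distance of handle from where it was at the start of the episode below 0.014 m and value of joint wheel between 3.58 and 8.98 rad and velocity of joint wheel between -0.15 and 0.15 rad/s and value of joint clamp above 0.3 rad), for 0.2 s.
2. the clamp lever is pressed down to its stop (value of joint clamp below 0.1 rad), for 0.2 s.
At the end, for the whole second after the job is handed in: The wheel stands at rest one full turn clockwise from its start, its handle within 14 mm (about 11 degrees) of where it began; the clamp lever is within 0.1 rad of its stop; jars, cap, bottle, box and tin are within 25 mm of where they stood (distance of handle from where it was at the start of the episode below 0.014 m and value of joint wheel between 3.58 and 8.98 rad and velocity of joint wheel between -0.15 and 0.15 rad/s and value of joint clamp below 0.1 rad and distance of each of jar_nest, jar_base, jar_table, cap_base, spray, liner_box, tin from where it was at the start of the episode below 0.025 m); the robot touches nothing.
It fails at once if the clamp lever's thumb pad is gripped or forced (over 34 N from the fingers) (contact force between the fingers and clamp_pad above 34 N).
It fails at once if the wheel's handle is gripped or forced (over 40 N from the fingers) (contact force between the fingers and handle above 40 N).
It fails at once if a jar, the cap, the bottle, the box or the tin is knocked, pushed away or lifted (moved over 25 mm) (distance of any of jar_nest, jar_base, jar_table, cap_base, spray, liner_box, tin from where it was at the start of the episode above 0.025 m).
It also fails if it takes over 69 s, if anything falls off the work surface, if the arm or the gripper's body presses on something with over 40 N, if the wrist force passes 120 N, or if a joint passes its speed limit or range.

## Working session

There is one attempt and no reset: what is moved stays moved. The work goes in short steps, Python scripts to look and compute and a tool call to move; the robot and the scene stay as the last step left them, time stands still between calls to the robot, and variables do not carry over. Pictures are saved under pics/ and viewed, about 8 in all and at most 12, crops included, and the job is handed in when it is done.

Besides the shell and the picture viewer there is one more tool, called after "Request:" as name(argument=value, ...), one argument or row to a line, values as JSON. play_rows: Moves the arm, as the interface text tells. Its arguments: {"type":"object","properties":{"commands":{"type":"array"},"gripper":{"type":"number"}},"required":["commands"]}

```bash
ls; mkdir -p pics; python3 - <<'E'
from rig import *
import cv2,numpy as np
s=read_state();print(s['time_s'],s['position'],s['force'])
for n in('scene','top'):
    c=capture(n);np.savez('%s0.npz'%n,**c)
    cv2.imwrite('pics/%s0.png'%n,c['frame'][:,:,::-1]);print(n,c['mtx'].round(1).tolist(),c['cam_to_world'].round(3).tolist())
E
```

```text
pics
0.0 [ 0.14297583 -0.60772102  0.24657263] [0.76314356 0.23201694 0.73886581]
scene [[366.8, 0.0, 318.1], [0.0, 366.8, 204.2], [0.0, 0.0, 1.0]] [[0.064, 0.653, -0.755, 1.226], [0.998, -0.032, 0.057, -0.137], [0.013, -0.757, -0.654, 0.793], [0.0, 0.0, 0.0, 1.0]]
top [[399.1, 0.0, 322.8], [0.0, 399.1, 201.2], [0.0, 0.0, 1.0]] [[-0.018, -0.993, 0.113, 0.458], [-1.0, 0.02, 0.016, -0.083], [-0.018, -0.113, -0.993, 1.016], [0.0, 0.0, 0.0, 1.0]]
```

View pics/scene0.png

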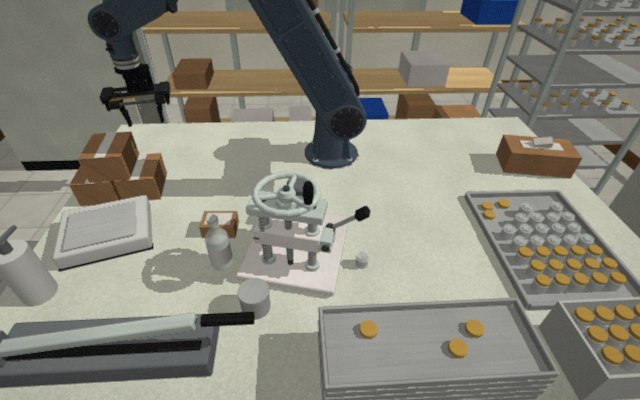

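View pics/top0.png

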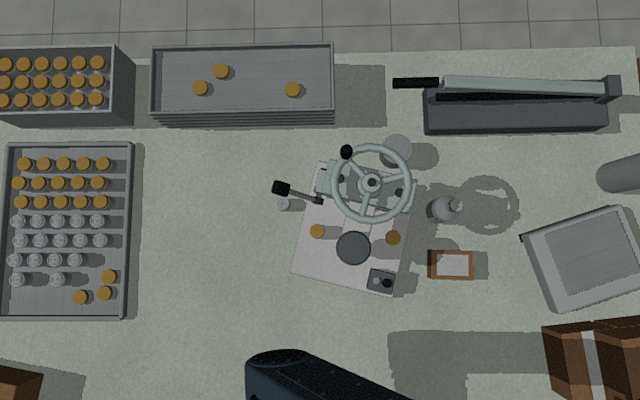

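The scene view shows the machine with its hub near (287,195), the black handle at (309,192) and the black pad at (363,213). In the top view the hub is at (371,182), the handle at (346,152), the pad at (281,188) and the motor drum at (353,248). Next I'll measure all of these.

```bash
cat > h.py <<'E'
import numpy as np,cv2
def load(n):
    d=np.load(n);return {k:d[k] for k in d.files}
def cloud(c,M=None):
    M=c['cam_to_world'] if M is None else M
    v,u=np.mgrid[:400,:640];z=c['depth'];K=c['mtx']
    p=np.stack([(u-K[0,2])/K[0,0]*z,(v-K[1,2])/K[1,1]*z,z],-1)
    return p@M[:3,:3].T+M[:3,3]
def black(c,u0,u1,v0,v1,t=55):
    m=np.zeros((400,640),bool);m[v0:v1,u0:u1]=True
    return m&(c['frame'].max(2)<t)&(c['depth']>0)
def ray(c,u,v,z):
    M=c['cam_to_world'];d=M[:3,:3]@np.linalg.solve(c['mtx'],[u,v,1.]);return M[:3,3]+d*(z-M[2,3])/d[2]
E
python3 - <<'E'
from h import *
t=load('top0.npz');s=load('scene0.npz');P=cloud(t);S=cloud(s)
def rep(n,p): print(n,len(p),'med',np.median(p,0).round(4),'lo',np.percentile(p,3,0).round(4),'hi',np.percentile(p,97,0).round(4))
m=black(t,335,360,140,165);rep('handle top',P[m]);
m2=m&(P[...,2]>.30);rep(' z>.3',P[m2])
m=black(s,298,320,176,212);rep('handle scene',S[m&(S[...,2]>.28)])
rep('pad top',P[black(t,268,293,175,200)]); rep('pad scene',S[black(s,350,374,203,224)])
# rim: points at rim height
box=np.zeros((400,640),bool);box[130:235,320:425]=1
r=P[box&(P[...,2]>.26)&(P[...,2]<.283)]
def circ(q):
    w=np.ones(len(q),bool)
    A=np.c_[2*q[:,:2],np.ones(len(q))];x=np.linalg.lstsq(A,(q[:,:2]**2).sum(1),rcond=None)[0];return x[:2],np.sqrt(x[2]+x[0]**2+x[1]**2)
c=ray(t,371,182,.286)[:2]
for i in range(8):
    d=np.hypot(*(r[:,:2]-c).T);q=r[(d>.058)&(d<.082)];c,R=circ(q)
print('top hub',c,R,np.median(q[:,2]))
box[:]=0;box[165:225,240:330]=1
r=S[box&(S[...,2]>.262)&(S[...,2]<.285)];c2=c.copy()
for i in range(8):
    d=np.hypot(*(r[:,:2]-c2).T);q=r[(d>.058)&(d<.082)];c2,R=circ(q)
print('scene hub',c2,R,np.median(q[:,2]))
# bystander/obstacles heights map summary
print('drum',P[248,353],'switch',P[282,382],'box',P[264,452],'spray',P[208,445],'basecap',P[238,392],P[231,317],'jar_table',P[204,284])
# base plate corners
for uv in((322,160),(291,271),(391,296)): print(uv,ray(t,*uv,.028).round(3))
g=(t['frame'].astype(int)); 
E
```

```text
handle top 139 med [ 0.6217 -0.1143  0.3331] lo [ 0.6156 -0.1236  0.3061] hi [ 0.6327 -0.1057  0.3372]
 z>.3 137 med [ 0.6218 -0.1143  0.3331] lo [ 0.6156 -0.1236  0.3076] hi [ 0.6327 -0.1057  0.3372]
handle scene 199 med [ 0.6379 -0.1141  0.3178] lo [ 0.6262 -0.124   0.2882] hi [ 0.6411 -0.1056  0.3347]
pad top 217 med [0.5778 0.016  0.2114] lo [0.5653 0.0011 0.1986] hi [0.5917 0.0312 0.2193]
pad scene 143 med [0.591  0.0158 0.208 ] lo [0.5717 0.0019 0.1945] hi [0.5975 0.0301 0.2176]
top hub [ 0.5738233 -0.1611066] 0.06898052415972998 0.27609332881781184
scene hub [ 0.58307896 -0.15929537] 0.06957040478431237 0.27441129320969515
drum [ 0.45371196 -0.12905412  0.20927558] switch [ 0.37299144 -0.20270556  0.06690995] box [ 0.41076187 -0.37326288  0.04739035] spray [ 0.53762551 -0.33927385  0.13152654] basecap [ 0.47527971 -0.23396688  0.03998314] [ 0.49439856 -0.05305348  0.07195343] jar_table [0.56365909 0.02833657 0.03885966]
(322, 160) [ 0.675 -0.067  0.028]
(291, 271) [0.4   0.014 0.028]
(391, 296) [ 0.336 -0.228  0.028]
```

```bash
python3 - <<'E'
from rig import *
s=read_state();print(s['tcp_rot'].__repr__(),s['opening'])
E
```

```text
array([[ 2.28746303e-01, -8.58872702e-05,  9.73486066e-01],
       [-9.73484108e-01,  1.98763863e-03,  2.28746018e-01],
       [-1.95458489e-03, -9.99998021e-01,  3.71055096e-04]]) 0.9978793150761204
```

Request:
play_rows(
  commands=[
    [[0.0, 0.0, 0.05], [0, 0, 0]],
    [[0.0, 0.0, 0.11], [0, 0, 0]],
    [[0.0, 0.0, 0.17], [0, 0, 0]],
    [[0.04, 0.05, 0.18], [0, 0, 0]],
    [[0.08, 0.1, 0.18], [0, 0, 0]],
    [[0.12, 0.15, 0.18], [0, 0, 0]],
    [[0.16, 0.2, 0.18], [0, 0, 0]],
    [[0.2, 0.25, 0.18], [0, 0, 0]],
    [[0.24, 0.3, 0.18], [0, 0, 0]],
    [[0.24, 0.3, 0.18], [0, 0, 0]],
  ],
  gripper=0,
)

```text
time_s: 1.35
position: [0.3844, -0.305, 0.4274]
tcp_rot: [[0.234, -0.0, 0.972], [-0.972, 0.001, 0.234], [-0.001, -1.0, 0.0]]
force: [-0.2, -0.6, -0.7]
opening: 0.018
```

Request:
play_rows(
  commands=[
    [[0.04, 0.045, 0.0], [0, 0, 0]],
    [[0.08, 0.09, 0.0], [0, 0, 0]],
    [[0.12, 0.135, 0.0], [0, 0, 0]],
    [[0.16, 0.18, 0.0], [0, 0, 0]],
    [[0.197, 0.218, 0.0], [0, 0, 0]],
    [[0.197, 0.218, 0.0], [0, 0, 0]],
  ],
)

```text
time_s: 2.1
position: [0.5816, -0.0889, 0.4264]
tcp_rot: [[0.233, -0.001, 0.973], [-0.973, 0.0, 0.233], [-0.001, -1.0, -0.001]]
force: [-0.3, -0.4, -0.2]
opening: 0.004
```

```bash
python3 - <<'E'
from rig import *
from h import *
s=read_state();c=capture('wrist')
T=np.eye(4);T[:3,:3]=s['tcp_rot'];T[:3,3]=s['position'];c['cam_to_world']=T@c['hand_eye'];np.savez('w1.npz',**c)
print(s['position'],s['opening'],s['joint_positions'],c['cam_to_world'].round(3).tolist())
cv2.imwrite('pics/w1.png',c['frame'][:,:,::-1])
E
```

```text
[ 0.58163174 -0.08885725  0.42637377] 0.0043519351061451364 [-1.95635785e+01  1.87929996e+01  7.26631963e+01  6.81965609e-03
  8.86029695e+01  5.69891586e+01] [[0.232, -0.943, -0.24, 0.648], [-0.973, -0.225, -0.058, -0.073], [0.001, 0.247, -0.969, 0.565], [0.0, 0.0, 0.0, 1.0]]
```

View pics/w1.png

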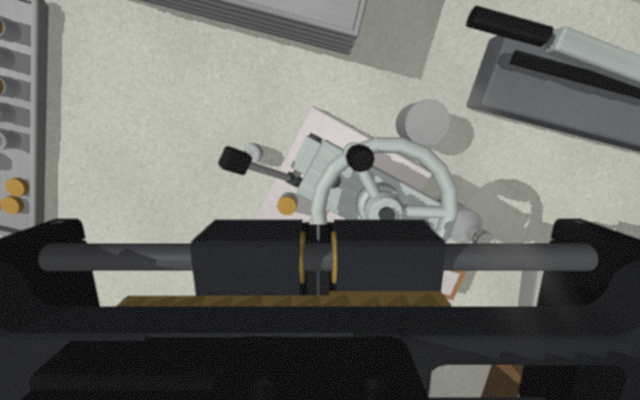

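The wrist view shows the handle top at (360,157), the hub cap at (386,211) and the pad at (236,160). The dark finger blocks span columns 192 to 445. I'll refine the handle and hub positions and check how big the finger blocks are.

```bash
python3 - <<'E'
from h import *
c=load('w1.npz');P=cloud(c);he=c['hand_eye'];Q=cloud(c,he)
for uv in((200,225),(250,225),(250,240),(250,290),(290,225),(312,222),(325,225),(318,260),(318,285),(440,225),(200,290),(100,258)): print(uv,Q[uv[1],uv[0]].round(4),'depth',c['depth'][uv[1],uv[0]])
m=black(c,340,380,138,180,60);p=P[m&(P[...,2]>.3)];print('handle',len(p),np.median(p,0),p.min(0),p.max(0))
t=p[p[:,2]>.333];print('top face',len(t),t.mean(0))
u,v=np.argwhere(m)[:,1].mean(),np.argwhere(m)[:,0].mean();print(u,v,ray(c,u,v,.333))
m=black(c,215,255,143,180,60);p=P[m];print('pad',len(p),np.median(p,0),np.percentile(p,3,0),np.percentile(p,97,0))
print('hubcap',P[211,386],ray(c,386,211,.286),'jar_table',P[152,254])
t=load('top0.npz')
for z in(.333,):
  m=black(t,335,360,140,165);q=np.argwhere(m);print('top handle',q.mean(0),ray(t,q[:,1].mean(),q[:,0].mean(),.325))
E
```

```text
(200, 225) [-0.2429  0.426  -0.1334] depth 0.5962991
(250, 225) [-0.0203 -0.0576  0.0393] depth 0.08535972
(250, 240) [-0.018  -0.0678  0.0388] depth 0.07560202
(250, 290) [-0.0185 -0.0694  0.0251] depth 0.07739556
(290, 225) [-0.0085 -0.0571  0.0391] depth 0.08593272
(312, 222) [-0.0061  0.1539 -0.0329] depth 0.30811256
(325, 225) [0.004  0.0204 0.0114] depth 0.16781425
(318, 260) [-0.0002 -0.0645  0.0314] depth 0.08065337
(318, 285) [-0.0001 -0.0219 -0.0021] depth 0.13015358
(440, 225) [ 0.1301  0.1521 -0.0358] depth 0.3072902
(200, 290) [-0.0318 -0.0696  0.0252] depth 0.07712177
(100, 258) [-0.0615 -0.0639  0.0318] depth 0.08107897
handle 533 [ 0.63064111 -0.11108753  0.33647053] [ 0.62013537 -0.12151539  0.31720623] [ 0.64006437 -0.10263591  0.33913259]
top face 387 [ 0.62980413 -0.11298687  0.33673793]
359.74108818011257 157.64915572232644 [ 0.63047209 -0.1115933   0.333     ]
pad 581 [0.58278253 0.01505027 0.21334558] [0.56972285 0.00115526 0.20205103] [0.59531298 0.02992543 0.22024488]
hubcap [ 0.58156814 -0.1593098   0.28683506] [ 0.58136864 -0.1595701   0.286     ] jar_table [0.5737145  0.02761486 0.03876744]
top handle [151.56834532 346.11510791] [ 0.62358596 -0.11476991  0.325     ]
```

```bash
cat > tab.py <<'E'
import numpy as np,sys
def tab(a0,a1,n):
    c=np.array([.578,-.160]);a=np.radians(np.linspace(a0,a1,n+1));p=c+.07*np.c_[np.cos(a),np.sin(a)]
    return [[[round(float(x),3),round(float(y),3),0],[0,0,0]] for x,y in (p-p[0])[1:]]
E
python3 -c "
from tab import *
print(tab(90,60,10))"
```

```text
[[[0.004, -0.0, 0], [0, 0, 0]], [[0.007, -0.0, 0], [0, 0, 0]], [[0.011, -0.001, 0], [0, 0, 0]], [[0.015, -0.002, 0], [0, 0, 0]], [[0.018, -0.002, 0], [0, 0, 0]], [[0.022, -0.003, 0], [0, 0, 0]], [[0.025, -0.005, 0], [0, 0, 0]], [[0.028, -0.006, 0], [0, 0, 0]], [[0.032, -0.008, 0], [0, 0, 0]], [[0.035, -0.009, 0], [0, 0, 0]]]
```

Request:
play_rows(
  commands=[
    [[-0.002, -0.001, -0.04], [0, 0, 0]],
    [[-0.003, -0.001, -0.08], [0, 0, 0]],
    [[-0.003, -0.001, -0.108], [0, 0, 0]],
    [[-0.003, -0.001, -0.108], [0, 0, 0]],
  ],
)

```text
time_s: 2.65
position: [0.5746, -0.0929, 0.3172]
tcp_rot: [[0.226, -0.006, 0.974], [-0.974, 0.001, 0.226], [-0.003, -1.0, -0.006]]
force: [0.7, -0.7, -0.6]
opening: 0.009
```

Request:
play_rows(
  commands=[
    [[0.004, 0, 0], [0, 0, 0]],
    [[0.007, 0, 0], [0, 0, 0]],
    [[0.011, -0.001, 0], [0, 0, 0]],
    [[0.015, -0.002, 0], [0, 0, 0]],
    [[0.018, -0.002, 0], [0, 0, 0]],
    [[0.018, -0.002, 0], [0, 0, 0]],
  ],
)

```text
time_s: 3.4
position: [0.5952, -0.0933, 0.3195]
tcp_rot: [[0.229, -0.0, 0.973], [-0.973, 0.0, 0.229], [-0.0, -1.0, -0.0]]
force: [-0.0, 0.0, -0.3]
opening: 0.002
```

```bash
cat > look.py <<'E'
from rig import *
from h import *
import sys
s=read_state();print(s['time_s'],s['position'],s['force'])
c=capture('scene');np.savez('s_%s.npz'%sys.argv[1],**c);f=c['frame'][140:260,220:400,::-1]
cv2.imwrite('pics/s_%s.png'%sys.argv[1],cv2.resize(f,None,fx=4,fy=4,interpolation=cv2.INTER_CUBIC))
E
python3 look.py a
```

```text
3.4 [ 0.59520322 -0.09330459  0.31945423] [-0.00705139  0.02124205 -0.32617004]
```

View pics/s_a.png

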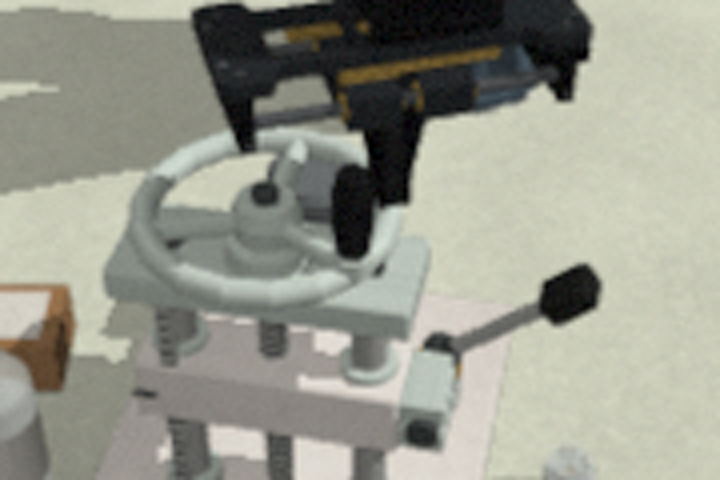

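The finger is just above the rim, beside the handle (crop: handle (352,212), finger (395,160)). I'll ease into contact.

Request:
play_rows(
  commands=[
    [[0.003, -0.001, 0], [0, 0, 0]],
    [[0.006, -0.002, 0], [0, 0, 0]],
    [[0.01, -0.004, 0], [0, 0, 0]],
    [[0.013, -0.005, 0], [0, 0, 0]],
    [[0.013, -0.005, 0], [0, 0, 0]],
  ],
)

```text
time_s: 4.08
position: [0.6079, -0.0981, 0.3194]
tcp_rot: [[0.229, -0.001, 0.973], [-0.973, 0.001, 0.229], [-0.001, -1.0, -0.001]]
force: [-1.2, 0.6, 0.9]
opening: 0.004
```

```bash
python3 - <<'E'
from tab import *
import json
# commanded now ~ (.609,-.097) -> angle
a=64.0
for k in range(9):
    print(k,round(a,1),json.dumps([r[0] for r in tab(a,a-50,10)])); a-=50
E
```

```text
0 64.0 [[0.005, -0.003, 0], [0.01, -0.006, 0], [0.015, -0.01, 0], [0.02, -0.014, 0], [0.024, -0.019, 0], [0.027, -0.024, 0], [0.031, -0.029, 0], [0.033, -0.034, 0], [0.036, -0.04, 0], [0.037, -0.046, 0]]
1 14.0 [[0.001, -0.006, 0], [0.002, -0.012, 0], [0.002, -0.018, 0], [0.002, -0.024, 0], [0.001, -0.03, 0], [-0.001, -0.036, 0], [-0.003, -0.042, 0], [-0.005, -0.048, 0], [-0.008, -0.053, 0], [-0.011, -0.058, 0]]
2 -36.0 [[-0.004, -0.005, 0], [-0.008, -0.009, 0], [-0.013, -0.013, 0], [-0.017, -0.017, 0], [-0.023, -0.02, 0], [-0.028, -0.023, 0], [-0.034, -0.025, 0], [-0.04, -0.027, 0], [-0.046, -0.028, 0], [-0.052, -0.029, 0]]
3 -86.0 [[-0.006, -0.0, 0], [-0.012, 0.0, 0], [-0.018, 0.001, 0], [-0.024, 0.003, 0], [-0.03, 0.004, 0], [-0.036, 0.007, 0], [-0.041, 0.01, 0], [-0.046, 0.013, 0], [-0.051, 0.017, 0], [-0.055, 0.021, 0]]
4 -136.0 [[-0.004, 0.005, 0], [-0.008, 0.009, 0], [-0.011, 0.015, 0], [-0.014, 0.02, 0], [-0.016, 0.026, 0], [-0.018, 0.032, 0], [-0.019, 0.038, 0], [-0.019, 0.044, 0], [-0.02, 0.05, 0], [-0.019, 0.056, 0]]
5 -186.0 [[0.001, 0.006, 0], [0.002, 0.012, 0], [0.004, 0.018, 0], [0.007, 0.023, 0], [0.01, 0.029, 0], [0.013, 0.034, 0], [0.017, 0.039, 0], [0.021, 0.043, 0], [0.026, 0.047, 0], [0.03, 0.051, 0]]
6 -236.0 [[0.005, 0.003, 0], [0.011, 0.006, 0], [0.016, 0.008, 0], [0.022, 0.01, 0], [0.028, 0.011, 0], [0.034, 0.012, 0], [0.04, 0.012, 0], [0.046, 0.012, 0], [0.053, 0.011, 0], [0.058, 0.009, 0]]
7 -286.0 [[0.006, -0.002, 0], [0.011, -0.004, 0], [0.017, -0.007, 0], [0.022, -0.011, 0], [0.027, -0.014, 0], [0.031, -0.019, 0], [0.035, -0.023, 0], [0.039, -0.028, 0], [0.042, -0.033, 0], [0.045, -0.039, 0]]
8 -336.0 [[0.002, -0.006, 0], [0.004, -0.012, 0], [0.005, -0.018, 0], [0.006, -0.024, 0], [0.006, -0.03, 0], [0.006, -0.036, 0], [0.005, -0.042, 0], [0.003, -0.048, 0], [0.001, -0.054, 0], [-0.001, -0.059, 0]]
```

Contact is just starting (1.3 N) at a finger angle of about 64°. After one full turn the finger should be back at this same spot.

Request:
play_rows(
  commands=[
    [[0.005, -0.003, 0], [0, 0, 0]],
    [[0.01, -0.006, 0], [0, 0, 0]],
    [[0.015, -0.01, 0], [0, 0, 0]],
    [[0.02, -0.014, 0], [0, 0, 0]],
    [[0.024, -0.019, 0], [0, 0, 0]],
    [[0.027, -0.024, 0], [0, 0, 0]],
    [[0.031, -0.029, 0], [0, 0, 0]],
    [[0.033, -0.034, 0], [0, 0, 0]],
    [[0.036, -0.04, 0], [0, 0, 0]],
    [[0.037, -0.046, 0], [0, 0, 0]],
  ],
)

```text
time_s: 5.32
position: [0.6451, -0.1447, 0.3196]
tcp_rot: [[0.229, -0.0, 0.973], [-0.973, 0.0, 0.229], [-0.0, -1.0, -0.0]]
force: [-1.8, 5.4, 0.6]
opening: 0.005
```

```bash
python3 look.py b
```

```text
5.325 [ 0.64511047 -0.14473535  0.31955048] [-1.75420128  5.35085899  0.63623558]
```

View pics/s_b.png

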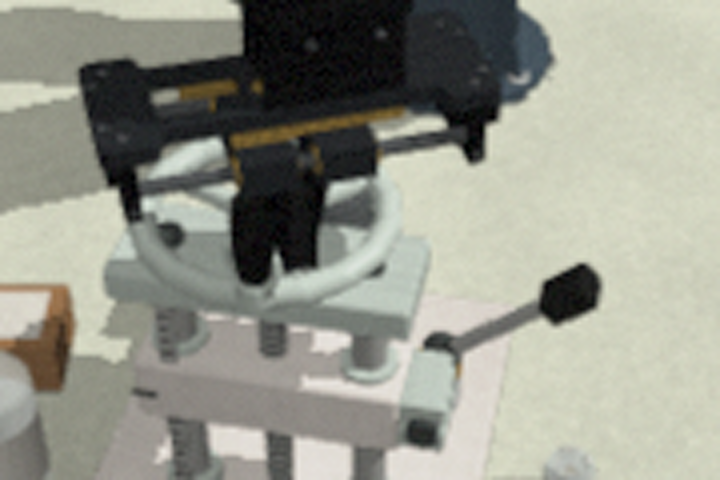

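The wheel is turning: the handle is at crop (255,240), with the finger behind it at (300,230). Force is 5.7 N. I'll keep going.

Request:
play_rows(
  commands=[
    [[0.001, -0.006, 0], [0, 0, 0]],
    [[0.002, -0.012, 0], [0, 0, 0]],
    [[0.002, -0.018, 0], [0, 0, 0]],
    [[0.002, -0.024, 0], [0, 0, 0]],
    [[0.001, -0.03, 0], [0, 0, 0]],
    [[-0.001, -0.036, 0], [0, 0, 0]],
    [[-0.003, -0.042, 0], [0, 0, 0]],
    [[-0.005, -0.048, 0], [0, 0, 0]],
    [[-0.008, -0.053, 0], [0, 0, 0]],
    [[-0.011, -0.058, 0], [0, 0, 0]],
  ],
)

```text
time_s: 6.62
position: [0.6342, -0.2033, 0.3197]
tcp_rot: [[0.229, 0.001, 0.974], [-0.974, -0.001, 0.229], [0.001, -1.0, 0.001]]
force: [3.7, 2.1, -0.8]
opening: 0.011
```

Request:
play_rows(
  commands=[
    [[-0.004, -0.005, 0], [0, 0, 0]],
    [[-0.008, -0.009, 0], [0, 0, 0]],
    [[-0.013, -0.013, 0], [0, 0, 0]],
    [[-0.017, -0.017, 0], [0, 0, 0]],
    [[-0.023, -0.02, 0], [0, 0, 0]],
    [[-0.028, -0.023, 0], [0, 0, 0]],
    [[-0.034, -0.025, 0], [0, 0, 0]],
    [[-0.04, -0.027, 0], [0, 0, 0]],
    [[-0.046, -0.028, 0], [0, 0, 0]],
    [[-0.052, -0.029, 0], [0, 0, 0]],
  ],
)

```text
time_s: 7.88
position: [0.5818, -0.2309, 0.3197]
tcp_rot: [[0.229, 0.001, 0.973], [-0.973, 0.001, 0.229], [-0.001, -1.0, 0.001]]
force: [4.8, 1.6, -0.1]
opening: 0.005
```

Request:
play_rows(
  commands=[
    [[-0.006, 0, 0], [0, 0, 0]],
    [[-0.012, 0, 0], [0, 0, 0]],
    [[-0.018, 0.001, 0], [0, 0, 0]],
    [[-0.024, 0.003, 0], [0, 0, 0]],
    [[-0.03, 0.004, 0], [0, 0, 0]],
    [[-0.036, 0.007, 0], [0, 0, 0]],
    [[-0.041, 0.01, 0], [0, 0, 0]],
    [[-0.046, 0.013, 0], [0, 0, 0]],
    [[-0.051, 0.017, 0], [0, 0, 0]],
    [[-0.055, 0.021, 0], [0, 0, 0]],
  ],
)

```text
time_s: 9.12
position: [0.5263, -0.2103, 0.3196]
tcp_rot: [[0.229, -0.001, 0.973], [-0.973, -0.0, 0.229], [0.0, -1.0, -0.001]]
force: [0.6, -3.6, 0.3]
opening: 0.009
```

```bash
python3 - <<'E'
from rig import *
from h import *
c=capture('top');np.savez('t_c.npz',**c);f=c['frame'][100:320,240:500,::-1]
cv2.imwrite('pics/t_c.png',cv2.resize(f,None,fx=2.5,fy=2.5))
E
```

```text
(no output)
```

View pics/t_c.png

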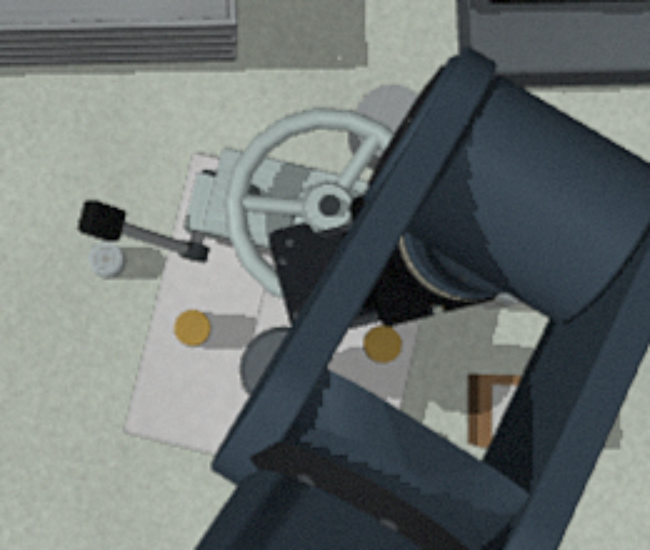

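The wheel has turned: two spokes show at 60° and 180° in the image, and the third, carrying the handle, is under the gripper at about 300°. That matches a handle angle of about -155°. I'll continue.

Request:
play_rows(
  commands=[
    [[-0.004, 0.005, 0], [0, 0, 0]],
    [[-0.008, 0.009, 0], [0, 0, 0]],
    [[-0.011, 0.015, 0], [0, 0, 0]],
    [[-0.014, 0.02, 0], [0, 0, 0]],
    [[-0.016, 0.026, 0], [0, 0, 0]],
    [[-0.018, 0.032, 0], [0, 0, 0]],
    [[-0.019, 0.038, 0], [0, 0, 0]],
    [[-0.019, 0.044, 0], [0, 0, 0]],
    [[-0.02, 0.05, 0], [0, 0, 0]],
    [[-0.019, 0.056, 0], [0, 0, 0]],
  ],
)

```text
time_s: 10.42
position: [0.5081, -0.1543, 0.3197]
tcp_rot: [[0.229, 0.0, 0.973], [-0.973, -0.001, 0.229], [0.001, -1.0, -0.0]]
force: [0.7, -5.8, 1.2]
opening: 0.003
```

Request:
play_rows(
  commands=[
    [[0.001, 0.006, 0], [0, 0, 0]],
    [[0.002, 0.012, 0], [0, 0, 0]],
    [[0.004, 0.018, 0], [0, 0, 0]],
    [[0.007, 0.023, 0], [0, 0, 0]],
    [[0.01, 0.029, 0], [0, 0, 0]],
    [[0.013, 0.034, 0], [0, 0, 0]],
    [[0.017, 0.039, 0], [0, 0, 0]],
    [[0.021, 0.043, 0], [0, 0, 0]],
    [[0.026, 0.047, 0], [0, 0, 0]],
    [[0.03, 0.051, 0], [0, 0, 0]],
  ],
)

```text
time_s: 11.68
position: [0.538, -0.1028, 0.3191]
tcp_rot: [[0.229, -0.001, 0.973], [-0.973, 0.001, 0.229], [-0.001, -1.0, -0.001]]
force: [-4.8, -0.4, -0.6]
opening: 0.001
```

Request:
play_rows(
  commands=[
    [[0.005, 0.003, 0], [0, 0, 0]],
    [[0.011, 0.006, 0], [0, 0, 0]],
    [[0.016, 0.008, 0], [0, 0, 0]],
    [[0.022, 0.01, 0], [0, 0, 0]],
    [[0.028, 0.011, 0], [0, 0, 0]],
    [[0.034, 0.012, 0], [0, 0, 0]],
    [[0.04, 0.012, 0], [0, 0, 0]],
    [[0.044, 0.012, 0], [0, 0, 0]],
    [[0.046, 0.012, 0], [0, 0, 0]],
    [[0.046, 0.012, 0], [0, 0, 0]],
  ],
)

```text
time_s: 12.92
position: [0.5844, -0.0911, 0.3195]
tcp_rot: [[0.229, 0.001, 0.973], [-0.973, 0.001, 0.229], [-0.0, -1.0, 0.001]]
force: [-2.6, -0.0, -1.1]
opening: 0.007
```

```bash
python3 look.py d; python3 - <<'E'
from h import *
for n in('scene0','s_d'):
    s=load(n+'.npz');S=cloud(s);m=black(s,270,335,165,225,60)&(S[...,2]>.285)&(S[...,2]<.305)&(np.hypot(S[...,0]-.578,S[...,1]+.16)<.09)
    p=S[m];print(n,len(p),np.median(p,0),p.min(0),p.max(0))
    M=m&True;u=np.argwhere(m);print(u.min(0),u.max(0))
E
```

```text
12.925 [ 0.58442383 -0.09106125  0.31948244] [-2.57807586 -0.030804   -1.05654743]
scene0 54 [ 0.63867013 -0.1151391   0.29597149] [ 0.62986237 -0.12418299  0.28568155] [ 0.6437818  -0.10556694  0.30499209]
[196 303] [204 312]
s_d 55 [ 0.61908869 -0.10032566  0.29713894] [ 0.59243799 -0.10874752  0.28530117] [ 0.62148844 -0.08148299  0.30453655]
[184 310] [197 322]
```

View pics/s_d.png

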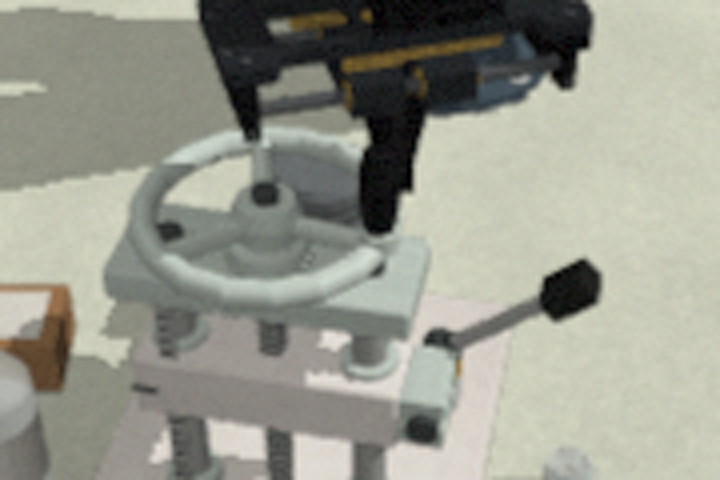

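The handle is now at crop (377,215), about 20° short of its start. I'll move the finger slowly back to the first-contact spot.

Request:
play_rows(
  commands=[
    [[0.004, -0.001, 0], [0, 0, 0]],
    [[0.008, -0.001, 0], [0, 0, 0]],
    [[0.012, -0.002, 0], [0, 0, 0]],
    [[0.016, -0.004, 0], [0, 0, 0]],
    [[0.02, -0.006, 0], [0, 0, 0]],
    [[0.022, -0.007, 0], [0, 0, 0]],
    [[0.022, -0.007, 0], [0, 0, 0]],
    [[0.022, -0.007, 0], [0, 0, 0]],
  ],
)

```text
time_s: 13.98
position: [0.6066, -0.0987, 0.3198]
tcp_rot: [[0.229, 0.002, 0.973], [-0.973, -0.001, 0.229], [0.001, -1.0, 0.002]]
force: [-1.2, 2.0, -0.4]
opening: 0.006
```

Request:
play_rows(
  commands=[
    [[-0.006, 0.003, 0], [0, 0, 0]],
    [[-0.02, 0.008, 0], [0, 0, 0]],
    [[-0.025, 0.01, 0.04], [0, 0, 0]],
    [[-0.025, 0.02, 0.09], [0, 0, 0]],
    [[-0.025, 0.03, 0.1], [0, 0, 0]],
    [[-0.025, 0.03, 0.1], [0, 0, 0]],
  ],
)

```text
time_s: 14.72
position: [0.5806, -0.0677, 0.4203]
tcp_rot: [[0.23, 0.002, 0.973], [-0.973, -0.001, 0.23], [0.001, -1.0, 0.002]]
force: [0.1, 0.5, -0.4]
opening: 0.006
```

```bash
python3 look.py e; python3 - <<'E'
from rig import *
from h import *
for n in('scene0','s_e'):
    s=load(n+'.npz');S=cloud(s);m=black(s,270,335,165,225,60)&(S[...,2]>.285)&(S[...,2]<.305)&(np.hypot(S[...,0]-.578,S[...,1]+.16)<.09)
    p=S[m];u=np.argwhere(m);print(n,len(p),np.median(p,0),u.min(0),u.max(0))
    m=black(s,345,380,195,230);p=S[m];print('pad',len(p),np.median(p,0),np.percentile(p,3,0),np.percentile(p,97,0))
s=read_state();c=capture('wrist')
T=np.eye(4);T[:3,:3]=s['tcp_rot'];T[:3,3]=s['position'];c['cam_to_world']=T@c['hand_eye'];np.savez('w2.npz',**c)
P=cloud(c);w=load('w1.npz')
for n,d in(('w1',w),('w2',c)):
    P=cloud(d);m=black(d,200,640,60,215,60)
    h=m&(P[...,2]>.325)&(P[...,2]<.345);print(n,'handle top',h.sum(),P[h].mean(0))
    h=m&(P[...,2]>.18)&(P[...,2]<.235)&(P[...,1]>-.01);p=P[h];print(n,'pad',h.sum(),np.median(p,0),np.percentile(p,3,0),np.percentile(p,97,0))
E
```

```text
14.725 [ 0.58057773 -0.06773032  0.42033164] [ 0.08173554  0.4975487  -0.35711773]
scene0 54 [ 0.63867013 -0.1151391   0.29597149] [196 303] [204 312]
pad 143 [0.59098995 0.01583012 0.20797511] [0.57174616 0.00191167 0.19448626] [0.59753847 0.03008251 0.21764649]
s_e 53 [ 0.63826763 -0.11403635  0.29684416] [196 304] [203 312]
pad 142 [0.59027057 0.0159117  0.21148534] [0.57225403 0.00169571 0.19982674] [0.59751427 0.02962425 0.2218998 ]
w1 handle top 493 [ 0.63033565 -0.11184305  0.3351177 ]
w1 pad 581 [0.58278253 0.01505027 0.21334558] [0.56972285 0.00115526 0.20205103] [0.59531298 0.02992543 0.22024488]
w2 handle top 543 [ 0.6296277  -0.11074728  0.33483945]
w2 pad 604 [0.58297753 0.01561863 0.2176634 ] [0.5697427  0.00147996 0.20621625] [0.59541833 0.03038904 0.22437985]
```

View pics/s_e.png

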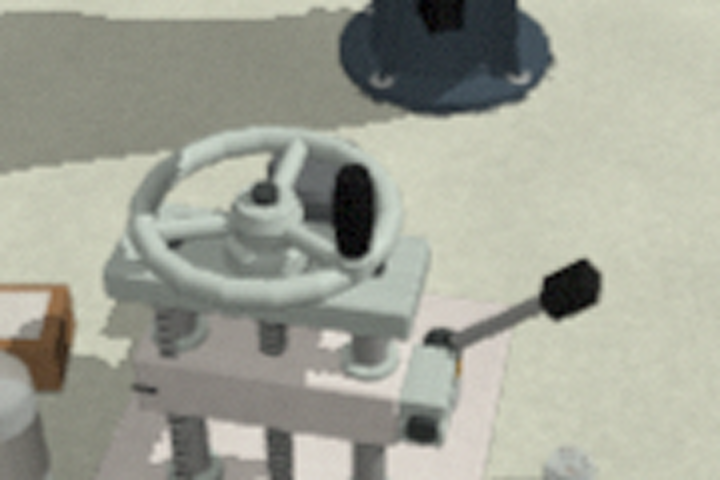

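One full turn is done: the handle is back within about 1.5 mm of its start, the head and pad have risen 4 mm, and the lever is still slack. Next I'll turn the tool so its long side lies across the lever and go above the pad.

Request:
play_rows(
  commands=[
    [[0.0, 0.014, 0], [0, 0, 0.175]],
    [[0.001, 0.028, 0], [0, 0, 0.35]],
    [[0.002, 0.042, 0], [0, 0, 0.525]],
    [[0.002, 0.057, 0], [0, 0, 0.7]],
    [[0.003, 0.071, 0], [0, 0, 0.875]],
    [[0.003, 0.086, 0], [0, 0, 1.05]],
    [[0.003, 0.086, -0.05], [0, 0, 1.05]],
    [[0.003, 0.086, -0.1], [0, 0, 1.05]],
    [[0.003, 0.086, -0.145], [0, 0, 1.05]],
    [[0.003, 0.086, -0.145], [0, 0, 1.05]],
  ],
)

```text
time_s: 16.08
position: [0.5803, 0.0177, 0.2692]
tcp_rot: [[0.958, -0.013, 0.286], [-0.286, 0.002, 0.958], [-0.013, -1.0, -0.002]]
force: [-0.1, -0.0, 0.4]
opening: 0.004
```

```bash
python3 look.py f
```

```text
16.075 [0.58034859 0.0177276  0.26924552] [-0.10329771 -0.01440325  0.3772502 ]
```

View pics/s_f.png

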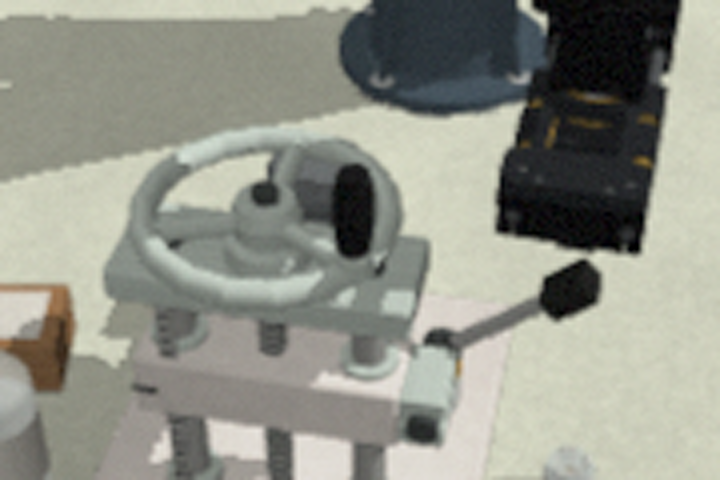

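The gripper is above the pad (crop pad (570,288)) and well clear of the wheel. I'll press gently along the lever's arc.

Request:
play_rows(
  commands=[
    [[0.0, 0.001, -0.008], [0, 0, 0]],
    [[0.001, 0.002, -0.016], [0, 0, 0]],
    [[0.001, 0.003, -0.023], [0, 0, 0]],
    [[0.001, 0.004, -0.029], [0, 0, 0]],
    [[0.002, 0.006, -0.035], [0, 0, 0]],
    [[0.002, 0.008, -0.041], [0, 0, 0]],
    [[0.003, 0.01, -0.047], [0, 0, 0]],
    [[0.003, 0.012, -0.053], [0, 0, 0]],
    [[0.003, 0.012, -0.053], [0, 0, 0]],
  ],
)

```text
time_s: 17.25
position: [0.5871, 0.0295, 0.2214]
tcp_rot: [[0.958, 0.0, 0.286], [-0.286, -0.001, 0.958], [0.0, -1.0, -0.001]]
force: [-0.5, 0.0, 1.6]
opening: 0.007
```

Request:
play_rows(
  commands=[
    [[0.001, 0.003, -0.006], [0, 0, 0]],
    [[0.002, 0.005, -0.012], [0, 0, 0]],
    [[0.002, 0.007, -0.018], [0, 0, 0]],
    [[0.003, 0.009, -0.024], [0, 0, 0]],
    [[0.003, 0.01, -0.03], [0, 0, 0]],
    [[0.003, 0.011, -0.036], [0, 0, 0]],
    [[0.003, 0.011, -0.04], [0, 0, 0]],
  ],
)

```text
time_s: 18.12
position: [0.5901, 0.0408, 0.1811]
tcp_rot: [[0.958, 0.0, 0.286], [-0.286, 0.0, 0.958], [0.0, -1.0, 0.0]]
force: [0.6, 1.8, 2.6]
opening: 0.004
```

```bash
python3 look.py g
```

```text
18.125 [0.59011296 0.04076264 0.18113079] [0.64945263 1.76893055 2.64432405]
```

View pics/s_g.png

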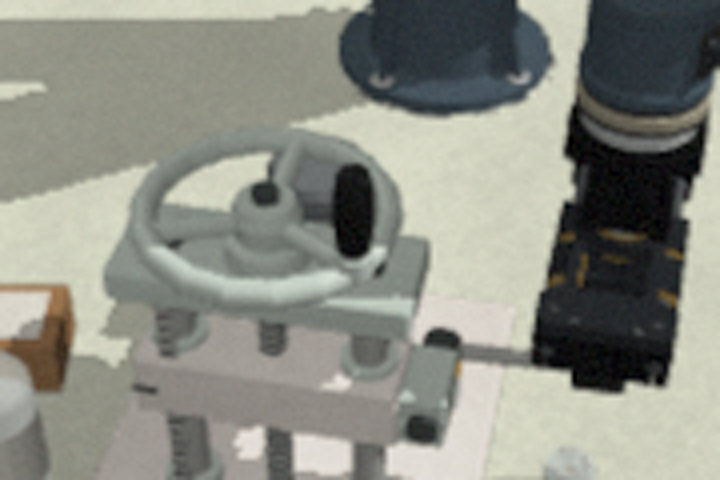

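The lever is nearly level (rod near crop (500,355)). I'll go down until the stop pushes back.

Request:
play_rows(
  commands=[
    [[0, 0, -0.002], [0, 0, 0]],
    [[0, 0, -0.004], [0, 0, 0]],
    [[0, 0, -0.006], [0, 0, 0]],
    [[0, 0, -0.006], [0, 0, 0]],
  ],
)

```text
time_s: 18.68
position: [0.59, 0.0406, 0.1757]
tcp_rot: [[0.958, -0.0, 0.286], [-0.286, 0.0, 0.958], [-0.0, -1.0, 0.0]]
force: [0.3, 2.7, 3.7]
opening: 0.005
```

Request:
play_rows(
  commands=[
    [[0, 0, -0.001], [0, 0, 0]],
    [[0, 0, -0.002], [0, 0, 0]],
    [[0, 0, -0.003], [0, 0, 0]],
    [[0, 0, -0.003], [0, 0, 0]],
  ],
)

```text
time_s: 19.18
position: [0.5901, 0.0406, 0.1737]
tcp_rot: [[0.958, 0.001, 0.286], [-0.286, -0.0, 0.958], [0.001, -1.0, 0.0]]
force: [-1.7, 2.1, 9.6]
opening: 0.006
```

The force has risen to 9.6 N, so the lever is on its stop. I'll hold briefly, then retreat.

Request:
play_rows(
  commands=[
    [[0, 0, -0.001], [0, 0, 0]],
    [[0, 0, -0.001], [0, 0, 0]],
    [[0, 0, -0.001], [0, 0, 0]],
    [[0, 0, 0.02], [0, 0, 0]],
    [[0, 0, 0.07], [0, 0, 0]],
    [[0, 0.02, 0.13], [0, 0, 0]],
    [[-0.02, 0.07, 0.18], [0, 0, 0]],
    [[-0.05, 0.12, 0.21], [0, 0, 0]],
    [[-0.08, 0.16, 0.22], [0, 0, 0]],
    [[-0.08, 0.16, 0.22], [0, 0, 0]],
  ],
)

```text
time_s: 20.42
position: [0.5078, 0.203, 0.3938]
tcp_rot: [[0.96, 0.001, 0.281], [-0.281, -0.0, 0.96], [0.001, -1.0, 0.0]]
force: [0.5, -0.7, 0.3]
opening: 0.001
```

```bash
python3 look.py i; python3 - <<'E'
from rig import *
from h import *
for n in('scene0','s_i'):
    s=load(n+'.npz');S=cloud(s);m=black(s,270,335,165,225,60)&(S[...,2]>.285)&(S[...,2]<.305)&(np.hypot(S[...,0]-.578,S[...,1]+.16)<.09)
    p=S[m];u=np.argwhere(m);print(n,len(p),np.median(p,0),u.min(0),u.max(0))
    m=black(s,345,385,195,240)&(S[...,2]>.1);p=S[m];print('pad',len(p),np.median(p,0),np.percentile(p,3,0),np.percentile(p,97,0))
a=load('scene0.npz')['frame'][200:330,180:390];b=load('s_i.npz')['frame'][200:330,180:390]
f=lambda x:cv2.resize(x[:,:,::-1],None,fx=1.9,fy=1.9)
t0=load('top0.npz')['frame'][120:310,250:490];t1=capture('top')['frame'][120:310,250:490]
g=lambda x:cv2.resize(x[:,:,::-1],(399,316))
cv2.imwrite('pics/fin.png',np.vstack([np.hstack([f(a),f(b)]),np.hstack([g(t0),g(t1)])]))
E
```

```text
20.425 [0.50779184 0.20297155 0.39383622] [ 0.50847177 -0.71115963  0.33880402]
scene0 54 [ 0.63867013 -0.1151391   0.29597149] [196 303] [204 312]
pad 143 [0.59098995 0.01583012 0.20797511] [0.57174616 0.00191167 0.19448626] [0.59753847 0.03008251 0.21764649]
s_i 52 [ 0.6378144  -0.11403633  0.29652059] [189 284] [203 312]
pad 134 [0.59556486 0.03905742 0.14835367] [0.57765194 0.02407223 0.1370637 ] [0.60410596 0.05282592 0.15135752]
```

View pics/fin.png

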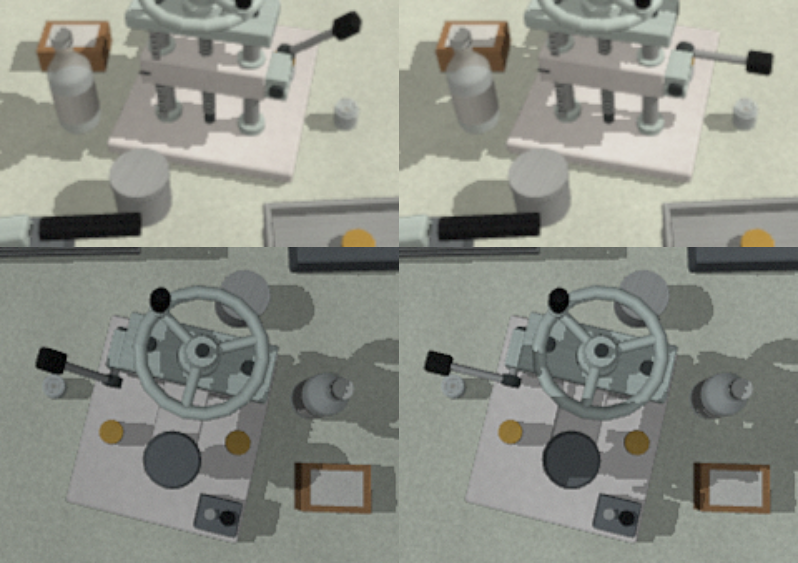

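The before/after pairs show the handle back in place, the lever level and every bystander unmoved. The pad's top is at 151 mm, against about 150 mm expected on the stop. I'm handing in.

```bash
python3 -c "
from rig import *
print(hand_in())"
```

```text
the job is handed in; nothing more can be done
None
```

I turned the hand wheel one full turn clockwise, pressed the clamp lever down to its stop, then pulled the arm clear and handed the job in at about 20 s. I pushed with the closed fingertip the whole time. No verdict came back, so what follows is from my own checks.

- **Wheel:** the handle ended about 1.5 mm from where it began, in both the scene and wrist views, against a 14 mm limit. The head rose 4 mm, as one turn should give. The largest force I read on the handle was about 6 N.
- **Clamp lever:** it looks level in the pictures, and the pad top is at about 151 mm, where I expected about 150 mm on the stop. The push-back rose from about 4 to 10 N over the last 2 mm, so the lever was on its stop. The pad is limited to 34 N.
- **Bystanders:** the before and after pictures show no visible movement of the bottle, box, tin, cap or the jars in view. I compared these by eye, and the jar under the chuck is hidden in both views.

I saw no failed checks. The only disagreement was that the cameras placed the wheel's centre up to about 9 mm apart. I used a value in between, and the pushing forces stayed low all the way round.

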